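Pump up the pressure paint pot

TASK

Pump up the paint pot: with the fingertips, press its big pump knob down in full strokes, letting the spring bring it back up each time, again and again until the indicator pin on the lid stands fully out, then leave the knob sprung up. Only press the knob, never pull it up; do not touch the indicator pin, do not press the small relief button beside it, and leave the tin, cup, brush and roller core standing or lying where they are.

Things in the scene. Friction and masses are not known exactly. Their poses are not given: they have to be found in the camera images.
- pot: Pressure paint pot, fixed to the bench: grey drum 200 mm across with an aluminium lid 220 mm across, lid's upper face 176 mm above the bench. Origin at the centre of its underside; z up. On the lid stand three fittings, in the pot's own axes: the pump at x = -45 mm, y = 0; the indicator pin at x = 52, y = 36 mm; the relief button at x = 52, y = -36 mm.
- pump_top (a point): Centre of the top face of the pump knob, a black mushroom knob 48 mm across (flat top 44 mm) and 18 mm thick on a 12 mm steel rod. Moves with the knob: 253 mm above the bench when up, 227 mm when fully down; nothing else of the pot is higher than 216 mm.
- pump (a joint): How far the knob is pressed, m: 0 = sprung up, 0.026 = fully down, a hard stop. Pressing slowly to the bottom takes about 13 N, more if fast; let go, it springs up by itself in about 0.5 s.
- pin (a joint): How far the indicator pin stands out, m: 0 = in, 0.025 = fully out; 0 to 0.012 at the start. A full down stroke of the pump brings it about 5 mm further out (the first 2.5 to 5 mm), a short one less; the last must go down 22 mm or more to bring it fully out. It does not move on the way up; pumping on after it is fully out does no harm.
- pin_top (a point): Centre of the top end of the indicator pin, a plain slim steel pin 12 mm across that rises straight up out of a round dark collar 32 mm across and 12 mm high on the lid: its top is 191 mm above the bench when in, 216 mm when fully out.
- relief (a joint): How far the relief button is pressed, m: 0 = up (leave it so), 0.007 = fully down, 4 N.
- relief_top (a point): Centre of the top of the relief button, a flat steel button 24 mm across in a square dark base 34 mm wide; 198 mm above the bench.
- tin: Closed paint tin, bystander, 80 mm across, 95 mm high, origin at the centre of its underside.
- cup: Open white mixing cup, bystander, 72 mm across, 85 mm high, origin at the centre of its underside.
- brush: Paint brush lying on the bench, bystander, 200 mm long along its x axis, origin near its middle.
- roller: Wooden roller core standing on end, bystander, 44 mm across, 120 mm high, origin at the centre of its underside.

How it is judged:
By the outcome, as a careful person would: the job done as asked, in the order asked, and still so for the second after the job is handed in, with the robot touching nothing.
It also fails if it takes over 51 s, if anything falls off the work surface, if the arm or the gripper's body presses on something with over 40 N, if the wrist force passes 120 N, or if a joint passes its speed limit or range.

ROBOT

A 6-joint arm with a two-finger parallel gripper is mounted at the origin on the work surface. World frame = base frame: x ahead of the robot, y to its left, z up, the work surface at z = 0. Lengths are in m, angles in rad, forces in N, time in s.
With the tool pointing down it reaches from about 0.275 to 0.875 m from the base axis. Payload 12.5 kg.
Tool frame: the origin (TCP) lies on the centre line of the jaws, within the pads' length; the fingertips stand 25 mm ahead of it and the grasp point (between the pads) lies 6 mm ahead of it; x points along the fingers, y is the direction in which the jaws open and shut, and the axes are right-handed (so a half turn about x gives the same grasp; the last joint's range is limited). The gripper opens to 85 mm and grips with 20 to 120 N. Pads are 22 mm wide; open, the fingers measure 114 mm over their backs; the gripper's body (76 mm by 85 mm) begins 54 mm behind the grasp point. The pads swing forward as they close: fully open they stand 13 mm farther back than shut.
Start: joints at [-0.085, 0.351, 1.652, -0, 1.139, -0.085], TCP at [0.55, 0, 0.256] pointing down, gripper open.
Joint ranges: [-2.75, 2.75], [-0.79, 2.1], [0.01, 2.65], [-1.57, 4.71], [0.07, 3.14], [-2.87, 2.87]. Speed limits (rad/s): [2.22, 2.22, 2.79, 3.14, 3.14, 3.14].

INTERFACE

Orientations are given as a unit quaternion [w, x, y, z].
In Python, from plant import * gives the robot as it stands.
- The arm moves only by the tool drive_tool, never from a script. Its argument "rows" is one flat list of numbers, 5 for each row, row after row: the closure, from 0 (fully open) to 1 (shut), then the shift along the tool's x, y, z normalised to -1 to 1, where 1 is 40 cm, then the turn about the tool's x normalised to -1 to 1, where 1 is pi/4 rad. In form: [jaw, tx, ty, tz, spin, jaw, tx, ty, tz, spin, ...]. A call has 1 to 12 rows; each row shifts and turns the commanded pose from where the row before left it, along the tool's axes as they then stand; what a row does not reach is not made up. A row lasts 1/10 s, in which the tool goes at most 50 mm and 8.59 degrees, less where a joint would pass 70% of its speed; a pose out of reach is approached as far as the arm can. A call with a number of a shift or a turn outside -1 to 1 is refused whole. A call with a gripper value outside its range is refused whole. The fingers move at their own pace and stop on an object; "squeeze" is the grip in N (left out, the last holds). Time passes only in rows, so rows that do not move let the fingers close. It gives the time, the measured TCP pose, the force and the opening at its end, in the units of the state.
- read_state(): the state, without advancing time (a new reading comes with each control period).
- capture(name): name is "scene" or "side" or "wrist"; returns a dict with "pixels" (384x512x3 uint8, red, green, blue), "intrinsics" (3x3 intrinsics, pixels), "pose" (4x4, takes a point from camera to world coordinates). Camera axes: x right, y down, z forward; pixel columns grow to the right and rows downward; lengths in m; the calibration is good to about 2 mm. The wrist camera is an equidistant fisheye: a pixel r from the principal point sees the ray r / f radians off the axis. A picture is of the moment at which its call begins. There is no depth.
- sign_off(): hands the job in, once; it reports no verdict.
The state is a dict: "t": time; "joint_positions": joint angles; "joint_vel": joint speeds; "joint_torque": joint torques, N m; "position": TCP position; "orientation": TCP orientation; "wrist_force": force on the tool from outside, world axes, zero at the start; "moment": the same for the moment, N m; "gripper_width": finger opening in m.
Only numpy, scipy, OpenCV 4.12 (cv2) and the standard library are available. Lean on these libraries where they do the work, as an engineer would, in place of code of your own. Each camera call takes 0.05 s, during which the arm holds its last target.

## Working session

There is one attempt and no reset: what is moved stays moved. The work goes in short steps, Python scripts to look and compute and a tool call to move; the robot and the scene stay as the last step left them, time stands still between calls to the robot, and variables do not carry over. Pictures are saved under pics/ and viewed, and the job is handed in when it is done.

Besides the shell and the picture viewer there is one more tool, called after "Request:" by a JSON object that holds its "fn" and its "kwargs", one argument or row to a line. drive_tool: Moves the arm, as the interface text tells. Scaled input: -1 to 1 covers 40 cm each way for a shift and pi/4 rad each way for a turn. Its arguments: {"type":"object","properties":{"rows":{"type":"array","items":{"type":"number","minimum":-1,"maximum":1}},"squeeze":{"type":"number"}},"required":["rows"]}

```bash
mkdir -p pics; ls
python3 - <<'E'
from plant import *
import cv2, numpy as np, pickle
s=read_state(); print(s)
d={}
for n in ["scene","side","wrist"]:
    c=capture(n); d[n]=c
    cv2.imwrite(f"pics/{n}0.png",c["pixels"][:,:,::-1]); print(n,c["intrinsics"],c["pose"])
pickle.dump(d,open("d0.pkl","wb"))
E
```

```text
pics
{'t': 0.0, 'joint_positions': array([-8.45971062e-02,  3.51225643e-01,  1.65244019e+00, -2.43951618e-05,
        1.13908637e+00, -8.46137602e-02]), 'joint_vel': array([-9.81408526e-04,  4.26234741e-04, -1.48595480e-03, -1.88564578e-03,
       -5.74386380e-04, -2.88144358e-06]), 'joint_torque': array([ 1.33101348e-03, -5.06107914e+01, -2.91406649e+01,  6.01447425e-06,
        4.57781483e-03,  4.96419239e-05]), 'position': array([5.49693839e-01, 4.77947592e-05, 2.55758086e-01]), 'orientation': array([ 0.49969834,  0.49972286,  0.50031493, -0.50026354]), 'wrist_force': array([ 0.39683025, -0.47887143, -0.28146489]), 'moment': array([ 0.0184027 , -0.02026515,  0.05237678]), 'gripper_width': 0.08527866383573361}
scene [[429.33543406   0.         253.03086328]
 [  0.         429.33543406 189.07526789]
 [  0.           0.           1.        ]] [[ 0.7022498   0.54244716 -0.46108166  1.15041945]
 [ 0.71171266 -0.55093204  0.43581989 -0.48340852]
 [-0.0176154  -0.63421209 -0.77295842  1.10838995]
 [ 0.          0.          0.          1.        ]]
side [[431.73882011   0.         256.45697199]
 [  0.         431.73882011 190.64287009]
 [  0.           0.           1.        ]] [[ 0.70237236 -0.39047561  0.5951486  -0.14740414]
 [-0.71162248 -0.40437311  0.57452227 -0.66417598]
 [ 0.01632516 -0.82704969 -0.56189172  0.89163847]
 [ 0.          0.          0.          1.        ]]
wrist [[297.31863964   0.         254.45478648]
 [  0.         297.31863964 191.75906463]
 [  0.           0.           1.        ]] [[ 0.99999766  0.00155685 -0.00149944  0.54873141]
 [ 0.00110009 -0.9637123  -0.26694081  0.06831835]
 [-0.00186062  0.26693854 -0.96371176  0.37385988]
 [ 0.          0.          0.          1.        ]]
```

View pics/scene0.png

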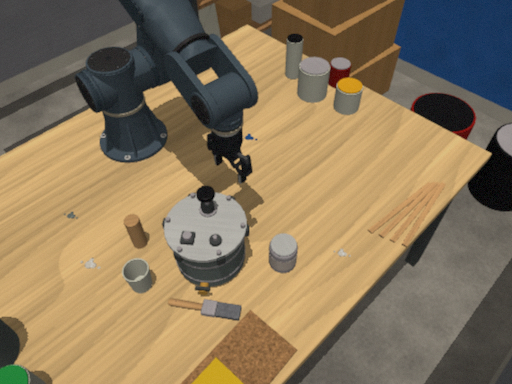

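View pics/side0.png

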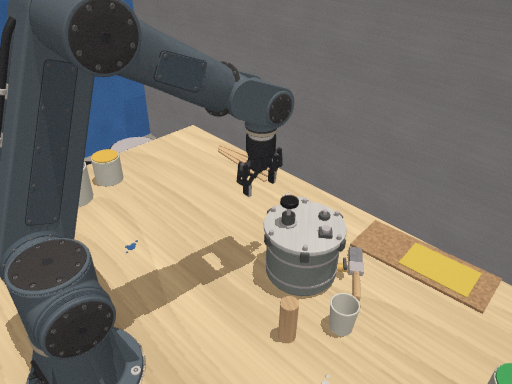

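View pics/wrist0.png

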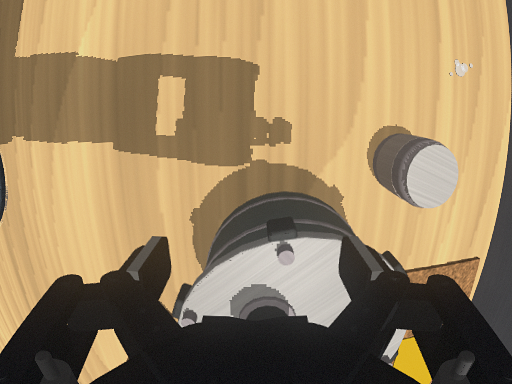

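The knob appears at about (206,193) in scene and (289,202) in side. The square relief base is at about (187,238) in scene and the pin collar at about (215,240). I'll zoom in on both views.

Run:
```python
import cv2,pickle,numpy as np
d=pickle.load(open("d0.pkl","rb"))
a=d["scene"]["pixels"][175:275,155:255,::-1]; b=d["side"]["pixels"][185:285,255:355,::-1]
cv2.imwrite("pics/z0.png",np.hstack([cv2.resize(x,(400,400),interpolation=cv2.INTER_CUBIC) for x in(a,b)]))
```

```text
(no output)
```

View pics/z0.png

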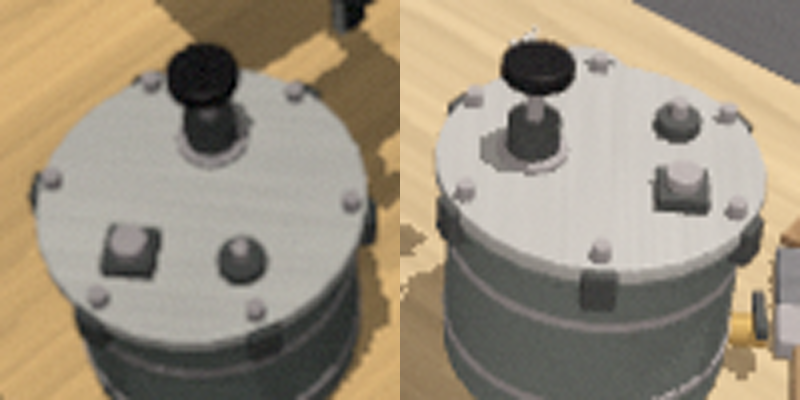

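```bash
cat > h.py <<'E'
import numpy as np
def onz(c,u,v,z):
    K,T=c["intrinsics"],c["pose"]; r=T[:3,:3]@np.linalg.solve(K,[u,v,1]); o=T[:3,3]; return o+r*(z-o[2])/r[2]
def proj(c,p):
    K,T=c["intrinsics"],c["pose"]; q=K@(T[:3,:3].T@(np.array(p)-T[:3,3])); return q[:2]/q[2]
def tri(c1,p1,c2,p2):
    A=[];B=[]
    for c,p in((c1,p1),(c2,p2)):
        r=c["pose"][:3,:3]@np.linalg.solve(c["intrinsics"],[*p,1]); r/=np.linalg.norm(r); M=np.eye(3)-np.outer(r,r); A.append(M);B.append(M@c["pose"][:3,3])
    return np.linalg.lstsq(np.vstack(A),np.hstack(B),rcond=None)[0]
E
python3 - <<'E'
import pickle;from h import *
d=pickle.load(open("d0.pkl","rb"));S,D=d["scene"],d["side"]
zs=lambda x,y:(155+x/4-.4,175+y/4-.4); zd=lambda x,y:(255+(x-400)/4-.4,185+y/4-.4)
for n,a,b,z in(("knobmid",(202,75),(538,67),.244),("relief",(129,240),(687,175),.198),("pin",(240,245),(681,103),.191)):
    print(n,tri(S,zs(*a),D,zd(*b)).round(4),onz(S,*zs(*a),z).round(4),onz(D,*zd(*b),z).round(4))
E
```

```text
knobmid [ 0.5602 -0.0967  0.2481] [ 0.5565 -0.0932  0.244 ] [ 0.5642 -0.0951  0.244 ]
relief [ 0.5949 -0.195   0.1975] [ 0.5941 -0.1924  0.198 ] [ 0.5938 -0.1984  0.198 ]
pin [ 0.6496 -0.1488  0.2012] [ 0.643  -0.1428  0.191 ] [ 0.6606 -0.1439  0.191 ]
```

Triangulation agrees with the given geometry: relief to pin is 72 mm, and the pump to the midpoint of those two is 97 mm. I'll lift, close the jaws and move over the knob at about (0.560, -0.097).

Request:
{"fn": "drive_tool", "kwargs": {
  "rows": [1, -0.095, 0, 0, 0, 1, -0.095, 0, 0, 0, 1, 0, 0.013, 0.08, 0, 1, 0, 0.013, 0.08, 0, 1, 0, 0, 0.08, 0, 1, 0, 0, 0, 0, 1, 0, 0, 0, 0, 1, 0, 0, 0, 0],
  "squeeze": 40
}}

```text
t: 0.95
position: [0.5603, -0.0952, 0.3322]
orientation: [0.5, 0.5, 0.5, -0.5]
wrist_force: [-0.9, -0.7, 0.4]
gripper_width: -0.0
```

Run:
```python
from plant import *
import cv2, numpy as np, pickle
s=read_state(); print(s["t"],s["position"],s["wrist_force"],s["gripper_width"])
d={}
for n in ["scene","side"]:
    d[n]=capture(n)
pickle.dump(d,open("d1.pkl","wb"))
a=d["scene"]["pixels"][135:235,155:255,::-1]; b=d["side"]["pixels"][145:245,245:345,::-1]
cv2.imwrite("pics/z1.png",np.hstack([cv2.resize(x,(400,400),interpolation=cv2.INTER_CUBIC) for x in(a,b)]))
```

```text
0.95 [ 0.56032117 -0.09523073  0.33217674] [-0.92422741 -0.66414774  0.44211582] -6.8051950573605225e-06
```

View pics/z1.png

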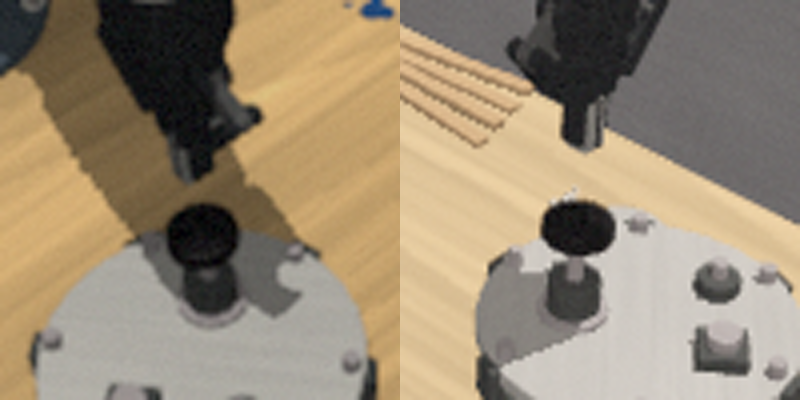

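Run:
```python
import pickle;from h import *
d=pickle.load(open("d1.pkl","rb"));S,D=d["scene"],d["side"]
for p in [(.5603,-.0952,.307),(.5603,-.0952,.253),(.5602,-.0967,.253)]:
  a=proj(S,p);b=proj(D,p); print((a-[155,135])*4+1.6,(b-[245,145])*4+[401.6,1.6])
```

```text
[192.96138176 176.2370922 ] [579.97772227 147.44582334]
[202.0440887  231.16285178] [574.96901474 218.12938085]
[200.16503141 232.37363604] [576.63231707 219.16574359]
```

The projected fingertip position matches the picture, and it is centred over the knob. First stroke, slow.

Request:
{"fn": "drive_tool", "kwargs": {
  "rows": [1, 0.055, 0, 0.003, 0, 1, 0.055, 0, 0, 0, 1, 0.015, 0, 0, 0, 1, 0.015, 0, 0, 0, 1, 0.015, 0, 0, 0, 1, 0.015, 0, 0, 0, 1, 0.015, 0, 0, 0]
}}

```text
t: 1.75
position: [0.5607, -0.0968, 0.2599]
orientation: [0.5, 0.5, 0.5, -0.5]
wrist_force: [-6.0, 3.2, 11.9]
gripper_width: -0.0004
```

Run:
```python
from plant import *
s=read_state(); print(s["t"],s["position"],s["wrist_force"])
```

```text
1.75 [ 0.5606585  -0.09677281  0.25994967] [-6.04151232  3.22821246 11.86467772]
```

Request:
{"fn": "drive_tool", "kwargs": {
  "rows": [1, 0.01, 0, 0, 0, 1, 0.005, 0, 0, 0, 1, 0.004, 0, 0, 0, 1, 0, 0, 0, 0]
}}

```text
t: 2.15
position: [0.5607, -0.0968, 0.2526]
orientation: [0.5, 0.5, 0.5, -0.5]
wrist_force: [-6.0, 2.8, 11.2]
gripper_width: 0.0001
```

```bash
cat > look.py <<'E'
import sys
from plant import *
import cv2, numpy as np, pickle
s=read_state(); print(s["t"],s["position"],s["wrist_force"])
d={n:capture(n) for n in ["scene","side"]}
pickle.dump(d,open(f"d{sys.argv[1]}.pkl","wb"))
a=d["scene"]["pixels"][175:275,155:255,::-1]; b=d["side"]["pixels"][185:285,255:355,::-1]
cv2.imwrite(f"pics/z{sys.argv[1]}.png",np.hstack([cv2.resize(x,(400,400),interpolation=cv2.INTER_CUBIC) for x in(a,b)]))
E
python3 look.py 2
```

```text
2.15 [ 0.56065452 -0.09676821  0.25256492] [-5.98886833  2.75786928 11.22031013]
```

View pics/z2.png

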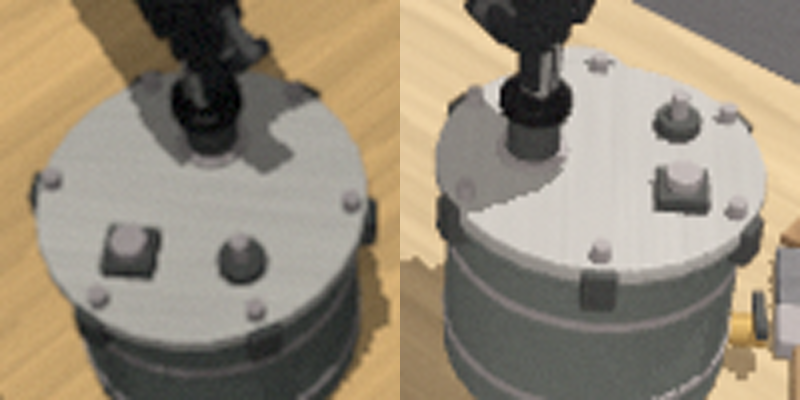

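The knob is nearly down and the pin has risen a little. I'll push slightly further to find the stop.

Request:
{"fn": "drive_tool", "kwargs": {
  "rows": [1, 0.005, 0, 0, 0, 1, 0, 0, 0, 0]
}}

```text
t: 2.45
position: [0.5607, -0.0968, 0.2519]
orientation: [0.501, 0.5, 0.499, -0.499]
wrist_force: [-10.0, 4.9, 22.9]
gripper_width: 0.0002
```

Hard stop reached at TCP z of about 0.252. Now full strokes: up 34 mm, dwell, then down to the stop.

Request:
{"fn": "drive_tool", "kwargs": {
  "rows": [1, -0.0425, 0, 0, 0, 1, -0.0425, 0, 0, 0, 1, 0, 0, 0, 0, 1, 0, 0, 0, 0, 1, 0, 0, 0, 0, 1, 0, 0, 0, 0, 1, 0.017, 0, 0, 0, 1, 0.017, 0, 0, 0, 1, 0.017, 0, 0, 0, 1, 0.017, 0, 0, 0, 1, 0.017, 0, 0, 0, 1, 0, 0, 0, 0]
}}

```text
t: 3.65
position: [0.5608, -0.0973, 0.2518]
orientation: [0.501, 0.5, 0.499, -0.499]
wrist_force: [-11.8, 2.6, 34.7]
gripper_width: -0.0
```

Request:
{"fn": "drive_tool", "kwargs": {
  "rows": [1, -0.0425, 0, 0, 0, 1, -0.0425, 0, 0, 0, 1, 0, 0, 0, 0, 1, 0, 0, 0, 0, 1, 0, 0, 0, 0, 1, 0, 0, 0, 0]
}}

```text
t: 4.25
position: [0.5601, -0.0971, 0.2816]
orientation: [0.5, 0.5, 0.5, -0.5]
wrist_force: [0.2, -0.2, 0.0]
gripper_width: -0.0
```

```bash
python3 look.py 3
```

```text
4.25 [ 0.56008761 -0.09710564  0.28161229] [ 0.22687882 -0.17818417  0.01535829]
```

View pics/z3.png

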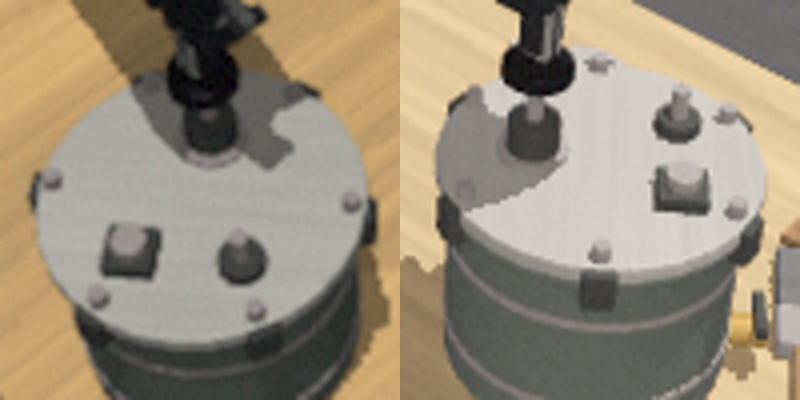

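The knob is fully sprung up and the pin in the side view is higher, with its tip at (682,92). Continuing with more strokes.

Request:
{"fn": "drive_tool", "kwargs": {
  "rows": [1, 0.017, 0, 0, 0, 1, 0.017, 0, 0, 0, 1, 0.017, 0, 0, 0, 1, 0.017, 0, 0, 0, 1, 0.017, 0, 0, 0, 1, 0, 0, 0, 0, 1, -0.0425, 0, 0, 0, 1, -0.0425, 0, 0, 0, 1, 0, 0, 0, 0, 1, 0, 0, 0, 0, 1, 0, 0, 0, 0, 1, 0, 0, 0, 0]
}}

```text
t: 5.55
position: [0.5601, -0.0971, 0.2816]
orientation: [0.499, 0.5, 0.5, -0.5]
wrist_force: [-0.2, -0.3, 0.6]
gripper_width: -0.0004
```

Request:
{"fn": "drive_tool", "kwargs": {
  "rows": [1, 0.017, 0, 0, 0, 1, 0.017, 0, 0, 0, 1, 0.017, 0, 0, 0, 1, 0.017, 0, 0, 0, 1, 0.017, 0, 0, 0, 1, 0, 0, 0, 0, 1, -0.0425, 0, 0, 0, 1, -0.0425, 0, 0, 0, 1, 0, 0, 0, 0, 1, 0, 0, 0, 0, 1, 0, 0, 0, 0, 1, 0, 0, 0, 0]
}}

```text
t: 6.75
position: [0.5601, -0.0971, 0.2816]
orientation: [0.499, 0.5, 0.5, -0.5]
wrist_force: [1.1, 0.1, -0.7]
gripper_width: 0.0001
```

Request:
{"fn": "drive_tool", "kwargs": {
  "rows": [1, 0.017, 0, 0, 0, 1, 0.017, 0, 0, 0, 1, 0.017, 0, 0, 0, 1, 0.017, 0, 0, 0, 1, 0.017, 0, 0, 0, 1, 0, 0, 0, 0, 1, -0.0425, 0, 0, 0, 1, -0.0425, 0, 0, 0, 1, 0, 0, 0, 0, 1, 0, 0, 0, 0, 1, 0, 0, 0, 0, 1, 0, 0, 0, 0]
}}

```text
t: 7.95
position: [0.5601, -0.0971, 0.2816]
orientation: [0.499, 0.5, 0.501, -0.5]
wrist_force: [-0.2, -0.2, -0.4]
gripper_width: 0.0001
```

```bash
python3 look.py 4
```

```text
7.95 [ 0.56007238 -0.09708489  0.2815844 ] [-0.1877533  -0.15696224 -0.4292697 ]
```

View pics/z4.png

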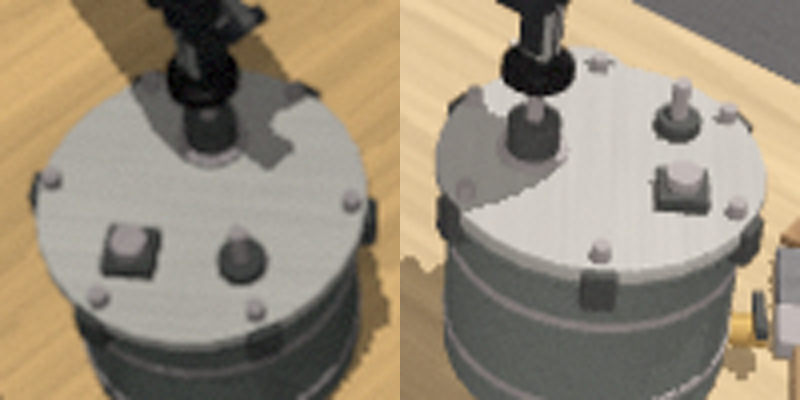

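The pin is higher again, with its tip at about (682,82). I'll do three more strokes and check that it stops rising.

Request:
{"fn": "drive_tool", "kwargs": {
  "rows": [1, 0.017, 0, 0, 0, 1, 0.017, 0, 0, 0, 1, 0.017, 0, 0, 0, 1, 0.017, 0, 0, 0, 1, 0.017, 0, 0, 0, 1, 0, 0, 0, 0, 1, -0.0425, 0, 0, 0, 1, -0.0425, 0, 0, 0, 1, 0, 0, 0, 0, 1, 0, 0, 0, 0, 1, 0, 0, 0, 0, 1, 0, 0, 0, 0]
}}

```text
t: 9.25
position: [0.5601, -0.0971, 0.2816]
orientation: [0.499, 0.5, 0.5, -0.5]
wrist_force: [-0.2, -0.0, 0.0]
gripper_width: 0.0004
```

Request:
{"fn": "drive_tool", "kwargs": {
  "rows": [1, 0.017, 0, 0, 0, 1, 0.017, 0, 0, 0, 1, 0.017, 0, 0, 0, 1, 0.017, 0, 0, 0, 1, 0.017, 0, 0, 0, 1, 0, 0, 0, 0, 1, -0.0425, 0, 0, 0, 1, -0.0425, 0, 0, 0, 1, 0, 0, 0, 0, 1, 0, 0, 0, 0, 1, 0, 0, 0, 0, 1, 0, 0, 0, 0]
}}

```text
t: 10.45
position: [0.5601, -0.0971, 0.2816]
orientation: [0.499, 0.5, 0.501, -0.5]
wrist_force: [0.2, -0.3, 0.8]
gripper_width: 0.0003
```

```bash
python3 look.py 5
```

```text
10.45 [ 0.56008652 -0.09710436  0.28158101] [ 0.15764976 -0.33375745  0.76570966]
```

Request:
{"fn": "drive_tool", "kwargs": {
  "rows": [1, 0.017, 0, 0, 0, 1, 0.017, 0, 0, 0, 1, 0.017, 0, 0, 0, 1, 0.017, 0, 0, 0, 1, 0.017, 0, 0, 0, 1, 0, 0, 0, 0, 1, -0.0425, 0, 0, 0, 1, -0.0425, 0, 0, 0, 1, 0, 0, 0, 0, 1, 0, 0, 0, 0, 1, 0, 0, 0, 0, 1, 0, 0, 0, 0]
}}

```text
t: 11.75
position: [0.5601, -0.0971, 0.2816]
orientation: [0.5, 0.5, 0.5, -0.5]
wrist_force: [0.2, 0.6, 0.7]
gripper_width: 0.0002
```

```bash
python3 look.py 6
python3 - <<'E'
import pickle,cv2;from h import *
D=[pickle.load(open(f"d{i}.pkl","rb"))["side"]for i in(0,2,3,4,5,6)]
cv2.imwrite("pics/pins.png",np.hstack([cv2.resize(c["pixels"][195:225,315:335,::-1],(120,180),interpolation=cv2.INTER_NEAREST) for c in D]))
for z in(.191,.201,.216):print(proj(D[0],(.6496,-.1488,z)),(proj(D[0],(.6496,-.1488,z))-[255,185])*4+[401.6,1.6])
g=[c["pixels"].astype(float) for c in D]
for i in range(5):
  print(np.abs(g[i+1]-g[i])[198:218,318:332].mean().round(2))
E
```

```text
11.75 [ 0.56008278 -0.09710368  0.28161485] [0.20566768 0.60577439 0.68994929]
[323.80851036 212.83888338] [676.83404142 112.95553352]
[324.19601724 209.86435413] [678.38406897 101.05741653]
[324.78437728 205.34806244] [680.73750912  82.99224975]
4.83
3.44
3.12
1.21
1.17
```

View pics/pins.png

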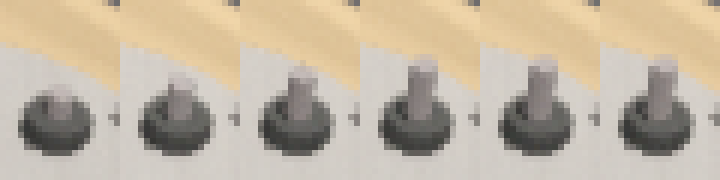

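View pics/z6.png

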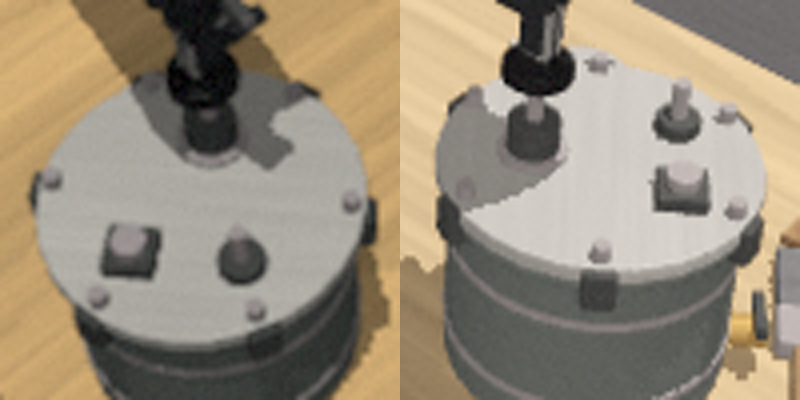

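The pin has stopped rising. Three extra strokes changed nothing beyond noise, and its tip at (682,82) matches the projection for a 216 mm top. I'll retreat and hand in.

Request:
{"fn": "drive_tool", "kwargs": {
  "rows": [1, -0.08, 0, 0, 0, 1, -0.08, 0, 0, 0, 1, 0, 0, 0, 0, 1, 0, 0, 0, 0, 1, 0, 0, 0, 0]
}}

```text
t: 12.35
position: [0.56, -0.0971, 0.3454]
orientation: [0.499, 0.5, 0.501, -0.5]
wrist_force: [0.1, 0.8, -0.3]
gripper_width: 0.0002
```

```bash
python3 look.py 7
python3 - <<'E'
import pickle,cv2;from h import *
cv2.imwrite("pics/side7.png",pickle.load(open("d7.pkl","rb"))["side"]["pixels"][:,:,::-1])
E
```

```text
12.35 [ 0.56003183 -0.0970881   0.34543249] [ 0.11317584  0.83913919 -0.33441667]
```

View pics/side7.png

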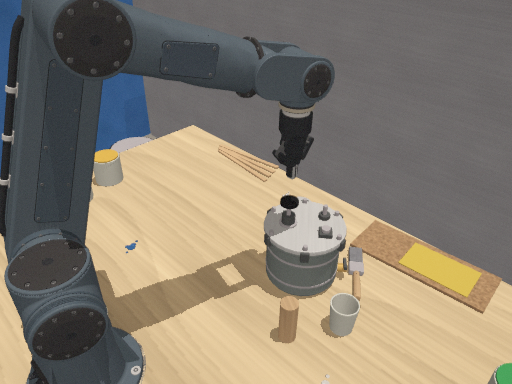

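View pics/z7.png

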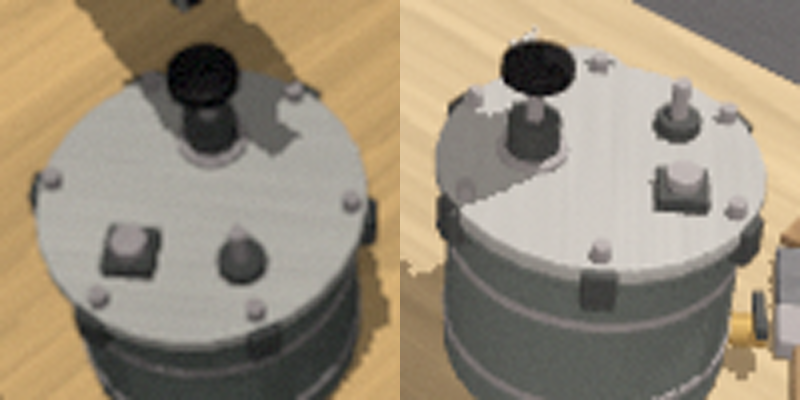

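The knob is sprung up at (289,202), the pin is fully out at (325,205), and the gripper is clear. The roller, cup and brush are where they were in this view.

```bash
python3 -c "
from plant import *
print(sign_off())"
```

```text
the job is handed in; nothing more can be done
None
```

The paint pot is pumped up and I handed the job in at about 12.4 s. I pressed the knob with the closed fingertips in 8 strokes, letting it spring back up after each one.

- **Strokes:** I checked the force at the bottom on the first two strokes. The knob hit its hard stop there, at 23 N and then 35 N vertically. The other six repeated the same commanded motion without a bottom reading.
- **Pin:** it is fully out. After the fifth stroke its tip matched the position projected for a 216 mm top, and three more strokes moved it no further beyond image noise.
- **Final state:** the knob is sprung up, and the gripper is about 67 mm above it with wrist force at about zero. The relief button looks the same as at the start.
- **Bystanders:** the roller core, cup and brush stand where they were in the last side view. I did not check the tin in a final picture, but the arm never went near it.

No check failed or disagreed.

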